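# Release the slide lock and run the carriage to its end stop

## Robot

A 7-joint arm with a two-finger parallel gripper is mounted at the origin on a cart in front of the work surface, level with it; the furniture and walls round the work are solid. World frame = base frame: x ahead of the robot, y to its left, z up, the work surface at z = 0. Lengths are in m, angles in rad, forces in N, time in s.
With the tool pointing down it reaches from about 0.4 to 0.875 m from the base axis. Payload 19.3 kg.
Tool frame: the origin (TCP) lies where the fingers leave the gripper's body, on its centre line; the fingertips stand bot.tip_reach ahead of it and the grasp point (between the pads) lies 54 mm ahead of it (bot.tip_reach is the distance from the TCP to the fingertips, in m); z points along the fingers, y is the line along which they close (so a half turn about z gives the same grasp; the last joint's range is limited). The gripper opens to 85 mm and grips with 20 to 120 N. Pads are 22 mm wide; open, the fingers measure 114 mm over their backs; the gripper's body (76 mm by 85 mm) begins 54 mm behind the grasp point. The pads swing forward as they close: fully open they stand 13 mm farther back than shut.
Start: joints at [-1.236, 0.521, -0.036, 1.599, 0.021, 1.021, -0.113], TCP at [0.246, 0.574, 0.304] pointing down, gripper open.
Joint ranges: [-2.91, 2.91], [-0.3, 2.13], [-1.5, 1.42], [0.17, 2.43], [-1.26, 4.41], [0.16, 1.93], [-2.52, 2.52]. Speed limits (rad/s): [1.89, 1.89, 2.39, 2.39, 3.01, 3.01, 3.01].

## Interface

Orientations are given as [roll, pitch, yaw] about the fixed x, y, z axes, in that order (R = Rz(yaw) Ry(pitch) Rx(roll)).
In Python, from workcell import bot gives the robot as it stands. The module is installed in compiled form; this text tells all that it offers.
- The arm moves only by the shell command python3 -m jog 'ROWS' [FORCE]. ROWS is JSON, a list that holds one entry, the list of rows, each a list of 7 numbers: the shift along the tool's x, y, z in mm, then the turn, a rotation vector about the tool's x, y, z in rad, then the opening, from 0 (shut) to 1 (fully open). In form: [[[tx, ty, tz, wx, wy, wz, fingers], ...]]. A call has 1 to 5 rows; each row shifts and turns the commanded pose from where the row before left it, along the tool's axes as they then stand; what a row does not reach is not made up. A row lasts 1/10 s, in which the tool goes at most 50 mm and 8.59 degrees, less where a joint would pass 70% of its speed; a pose out of reach is approached as far as the arm can. A call is refused whole if a number of a shift passes 50 or a number of a turn 0.15, either way. A call with a gripper value outside its range is refused whole. The fingers move at their own pace and stop on an object; FORCE is the grip in N (left out, the last holds). Time passes only in rows, so rows that do not move let the fingers close. It gives the time, the measured TCP pose, the force, the opening and the grip force at its end, in the units of the state.
- bot.observe(): the state, without advancing time (a new reading comes with each control period).
- bot.grab_frame(name): name is "scene" or "top" or "wrist"; returns a dict with "img" (400x640x3 uint8, red, green, blue), "intrinsics" (3x3 intrinsics, pixels), "k1" (the pictures are not rectified: a ray, as slopes to the right and down, at radius r is drawn at 1 + k1 r^2 times it, then the intrinsics apply), "R" (3x3) and "t" (3): a world point X has camera coordinates R X + t; the wrist camera has in their place "tool_from_camera" (4x4, takes a point from camera to tool coordinates, whose origin is the TCP and whose axes are the flange's). Camera axes: x right, y down, z forward; pixel columns grow to the right and rows downward; lengths in m; the calibration is good to about 2 mm. A picture is of the moment at which its call begins: read the wrist's pose just before it. There is no depth.
- bot.job_done(): hands the job in; it is judged then, once.
Trained networks look in a picture, given as the dict that the camera call returned (one of the last four; its "shot" number tells which), for a name from the list of things; names that differ only in an ending like _2 or _b are one class to them, and where a whole thing is asked for, a point or a joint stands for the part that bears it (a point fixed in the world has none). Each returns a list of dicts, best first, with "conf" (0 to 1); they miss things now and then, are a little off and sometimes report something else, mostly with a low value. They report only what shows in the picture. A call takes as long as a camera call.
- bot.trace(query, picture): "region" (400x640 bool, what is visible of it).
- bot.spot_point(query, picture): "xyz" ([x, y, z] in m, in world coordinates, good to about 4 mm: a listed point, or the origin of a listed thing).
The state is a dict: "clock": time; "qpos": joint angles; "qd": joint speeds; "joint_efforts": joint torques, N m; "position": TCP position; "tool_rot": TCP orientation; "force": force on the tool from outside, world axes, zero at the start; "moment": the same for the moment, N m; "grip_width": finger opening in m; "finger_force": force on a finger pad.
Only numpy, scipy, OpenCV 4.12 (cv2) and the standard library are available. Lean on these libraries where they do the work, as an engineer would, in place of code of your own. Each camera call takes 0.05 s, during which the arm holds its last target. There are 200 camera calls.

## Task

On the slide stage, press the black lock button on the carriage with a fingertip and keep it held down while you slide the carriage along its rails until it rests against the end stop. Then let the button come up so that the carriage is locked there, and move clear. Pick nothing up, do not touch the board holder mounted on the carriage, and leave the loose things beside the stage where they are.

Things in the scene. Friction and masses are not known exactly. Their poses are not given: they have to be found in the camera images.
- stage: Fixed bed of the slide stage: aluminium base 125 mm wide (its x), 340 mm long (its y), with two steel rails along y. Origin: on the bench, at mid-length; z up. At its +y end stands the end stop, a full-width block 36 mm high with two round rubber bumpers; at -y there is only a low cap, 16 mm high. Yaw up to 0.6 rad either way, so +y points more or less to the robot's left.
- carriage (a joint): Carriage travel along the stage's +y, m: 0 at the low cap, 0.160 against the end stop; starts at 0 to 0.05. Aluminium plate 165 (x) by 120 mm (y), top 34 mm above the bench, overhanging the bed on its -x side (robot's side). Runs with about 1 N of friction while unlocked. Locked, a bolt stands between rack pins 8 mm apart (about 3 mm of play), so it locks anywhere when the button comes up.
- lock_button (a joint): How far the lock button is pressed down, in m: 0 up (locked; reads within 0.0005 of it), 0.005 fully down. The lock lets go at 0.003. The spring takes about 2 N to start and 4.5 N fully down.
- button_top (a point): Centre of the top of the lock button, a black ribbed pad 28 (x) by 46 mm (y); axes as the stage's. Up, it is 44 mm above the bench; fully down 39, still 5 mm above the carriage plate. It sits at the carriage's -x edge between two grey cheeks 70 mm apart (along y), their tops 9 mm above the raised button; a fingertip between them can push the carriage by a cheek.
- holder: Board holder with a clamping bar and jaw, fixed on the carriage plate and moving with it; not to be touched. 76 mm (x) by 118 mm (y), up to 20 mm high above the plate (54 mm above the bench). Origin: centre of its underside. Its -x edge is 44 mm from the button's +x edge. Its own axes are turned 90 degrees from the stage's.
- vial: Loose white vial, 27 mm across and 56 mm high, standing beyond the stage on its +x side. Origin: centre of its underside. Bystander.
- paste_cup: Loose small blue plastic cup, 30 mm across and 34 mm high, on the +x side of the stage. Origin: centre of its underside. Bystander.
- dish: Loose small round metal dish, 54 mm across and 31 mm high, beyond the end stop. Origin: centre of its underside. Bystander.
- driver: Loose small red screwdriver, 94 mm long (its y) and 10 mm thick, lying on the robot's side of the stage. Origin: centre of its underside. Bystander.

How it is judged:
On the way, in this order (a step that is already met when the one before it is completed fails the run):
1. the lock button is pressed down while the carriage is still away from the stop (value of joint lock_button above 0.0025 m and value of joint carriage below 0.08 m), for 0.1 s.
2. the carriage has reached the end stop with the button still held down (value of joint lock_button above 0.001 m and value of joint carriage above 0.157 m), for 0.1 s.
At the end, for the whole second after the job is handed in: The carriage stands within 3 mm of its end stop, at rest; the lock button is up again (within 0.7 mm), so the lock is set; the vial, cup, dish and screwdriver lie within 15 mm of where they were (value of joint carriage above 0.157 m and value of joint lock_button below 0.0007 m and velocity of joint carriage below 0.005 m/s and distance of each of vial, paste_cup, dish, driver from where it was at the start of the episode below 0.015 m); the robot touches nothing.
It fails at once if the board holder is touched (contact force between any of the fingers, the arm and holder above 0.5 N).
It fails at once if a loose thing is shoved away or lifted (distance of any of vial, paste_cup, dish, driver from where it was at the start of the episode above 0.03 m or height (world z) of any of vial, paste_cup, dish, driver above 0.012 m).
It also fails if it takes over 35 s, if anything falls off the work surface, if the arm or the gripper's body presses on something with over 40 N, if the wrist force passes 120 N, or if a joint passes its speed limit or range.

## Working session

There is one attempt and no reset: what is moved stays moved. The work goes in short steps, Python scripts to look and compute and a shell command to move; the robot and the scene stay as the last step left them, time stands still between calls to the robot, and variables do not carry over. Pictures are saved under pics/ and viewed, at most 10 in all, crops included, and the job is handed in when it is done.

```bash
mkdir -p pics
python3 - <<'E'
from workcell import bot
import numpy as np, cv2
s=bot.observe(); print(s['clock'],s['position'],s['tool_rot'],bot.tip_reach,s['grip_width'],s['force'])
for c in ("top","scene"):
    p=bot.grab_frame(c); cv2.imwrite(f'pics/{c}1.png',p['img'][:,:,::-1])
    for q in ("stage","button_top","holder","vial","paste_cup","dish","driver"):
        r=bot.spot_point(q,p); print(c,q,[(np.round(d['xyz'],4),round(d['conf'],2)) for d in r[:2]])
    t=bot.trace("lock_button",p)
    if t:
        m=t[0]['region']; ys,xs=np.nonzero(m); print('btn px',xs.mean(),ys.mean(),len(xs))
        (np.save(f'{c}_btn.npy',m))
print(bot.observe()['clock'])
E
```

```text
0.0 [0.24607336 0.57424033 0.30333031] [-3.14044077e+00  7.74993309e-05  2.73677506e+00] 0.0726 0.0854398056751693 [-0.28300865 -0.83695978  0.03322578]
top stage [(array([0.5641, 0.1488, 0.0037]), 0.94)]
top button_top [(array([0.4937, 0.1196, 0.047 ]), 0.81)]
top holder [(array([0.5825, 0.0912, 0.0361]), 0.96)]
top vial [(array([0.7002, 0.1605, 0.0016]), 0.62)]
top paste_cup [(array([ 0.6647,  0.0281, -0.0045]), 0.51)]
top dish [(array([ 6.419e-01,  3.456e-01, -5.000e-04]), 0.96)]
top driver [(array([0.4499, 0.2307, 0.0022]), 0.57)]
btn px 350.88505747126436 249.75402298850574 435
scene stage [(array([0.5721, 0.151 , 0.0041]), 0.8)]
scene button_top [(array([0.4932, 0.1239, 0.0397]), 0.57)]
scene holder [(array([0.5826, 0.0932, 0.0334]), 0.83)]
scene vial [(array([0.6956, 0.159 , 0.0035]), 0.6)]
scene paste_cup [(array([ 0.6661,  0.0367, -0.0019]), 0.66)]
scene dish [(array([ 0.6463,  0.3456, -0.0023]), 0.92)]
scene driver [(array([0.4475, 0.2259, 0.0035]), 0.54)]
btn px 302.4848484848485 240.17424242424244 264
0.9
```

View pictures.

View pics/top1.png

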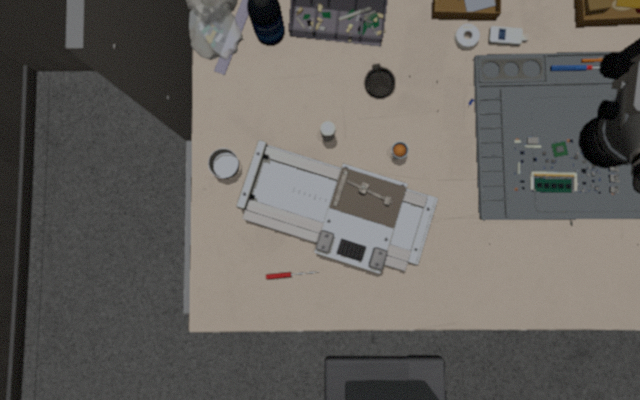

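View pics/scene1.png

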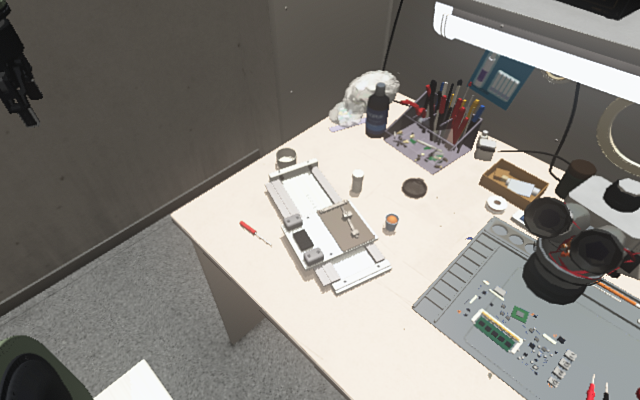

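```bash
cat > h.py <<'E'
from workcell import bot
import numpy as np, cv2
def ray(p,uv):
    K=np.array(p['intrinsics']);k=p['k1']
    d=(np.atleast_2d(uv)-K[:2,2])/[K[0,0],K[1,1]]; s=d.copy()
    for _ in range(20): s=d/(1+k*(s**2).sum(1,keepdims=True))
    R=np.array(p['R']);t=np.array(p['t'])
    return -R.T@t, np.c_[s,np.ones(len(s))]@R
def onplane(p,uv,z):
    o,d=ray(p,uv); return o+d*((z-o[2])/d[:,2:])
def cent(m): ys,xs=np.nonzero(m); return np.array([xs.mean(),ys.mean()])
def tri(ps,uvs):
    A=0;b=0
    for p,u in zip(ps,uvs):
        o,d=ray(p,u); d=d[0]/np.linalg.norm(d[0]); M=np.eye(3)-np.outer(d,d); A=A+M; b=b+M@o
    return np.linalg.solve(A,b)
E
python3 - <<'E'
from h import *
P=[bot.grab_frame("top"),bot.grab_frame("scene")]
for q,z in (("lock_button",.044),("holder",.045),("stage",.01)):
    us=[]
    for p in P:
        r=bot.trace(q,p)
        if not r: print('none');continue
        m=r[0]['region']; us.append(cent(m))
        ys,xs=np.nonzero(m)
        w=onplane(p,np.c_[xs,ys].astype(float),z)[:,:2]
        (c,s,a)=cv2.minAreaRect((w*1000).astype(np.float32)); print(q,np.round(w.mean(0),4),'rect',np.round(c,1),np.round(s,1),round(a,1),r[0]['conf'])
    if len(us)==2: print('tri',np.round(tri(P,us),4))
cv2.imwrite('pics/crop.png',cv2.resize(P[0]['img'][130:290,200:450,::-1],None,fx=3.2,fy=3.2,interpolation=cv2.INTER_CUBIC))
E
```

```text
lock_button [0.4899 0.1222] rect [489.9 122.2] [42.5 25.9] 71.0 0.62
lock_button [0.4866 0.1189] rect [486.7 119.6] [45.8 28. ] 71.2 0.64
tri [0.4897 0.1221 0.0378]
holder [0.5797 0.0925] rect [579.9  92.3] [116.2  74.8] 71.0 0.91
holder [0.5728 0.0842] rect [574.4  86.2] [120.8  78.1] 71.4 0.66
tri [0.5814 0.0912 0.03  ]
stage [0.5638 0.1441] rect [561.5 149.5] [344.9 173. ] 72.3 0.58
stage [0.5604 0.132 ] rect [568.9 154.9] [365.7 173.6] 71.7 0.93
tri [ 0.5683  0.141  -0.0142]
```

View pics/crop.png

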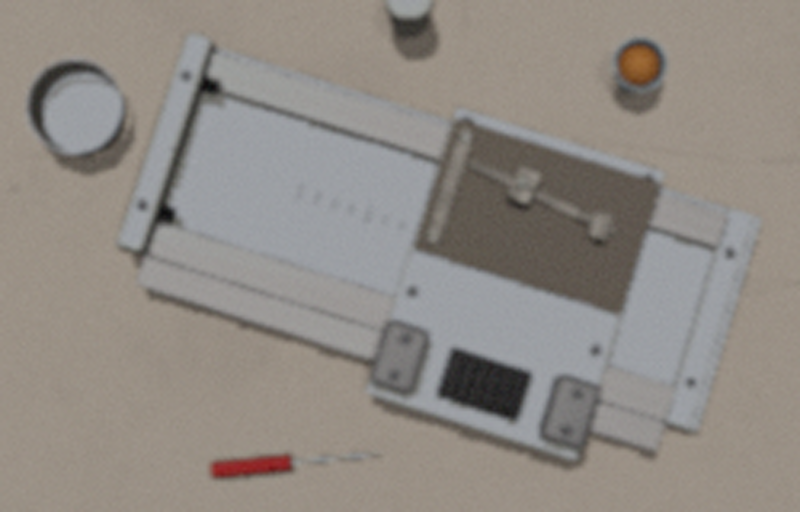

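```bash
python3 -m jog '[[[0,0,0,0,0,-0.078,0],[-31,-28,0,0,0,0,0],[-31,-28,0,0,0,0,0],[-31,-28,0,0,0,0,0],[-31,-28,0,0,0,0,0]]]' 20; python3 -m jog '[[[-31,-28,0,0,0,0,0],[-31,-28,0,0,0,0,0],[-31,-28,0,0,0,0,0],[-31,-28,0,0,0,0,0],[-31,-28,0,0,0,0,0]]]'; python3 -m jog '[[[-31,-28,10,0,0,0,0],[-31,-28,10,0,0,0,0],[-31,-28,20,0,0,0,0],[0,0,20,0,0,0,0],[0,0,0,0,0,0,0]]]'; python3 -c "
from workcell import bot
s=bot.observe();print(bot.tip_reach,s['clock'],s['position'],s['tool_rot'],s['force'],s['grip_width'])"
```

```text
clock: 1.8
position: [0.3282, 0.4271, 0.304]
tool_rot: [3.141, 0.0, 2.815]
force: [1.6, 0.3, 0.2]
grip_width: 0.0121
finger_force: 0.0
clock: 2.3
position: [0.4301, 0.2447, 0.3041]
tool_rot: [3.141, 0.0, 2.815]
force: [1.0, 0.4, -0.4]
grip_width: 0.0001
finger_force: 0.0
clock: 2.8
position: [0.49, 0.1357, 0.2421]
tool_rot: [-3.139, -0.003, 2.813]
force: [-1.1, 0.2, 0.2]
grip_width: 0.0001
finger_force: 0.0
0.0726 2.8 [0.49003949 0.13571564 0.24208199] [-3.13934076e+00 -2.53048472e-03  2.81288957e+00] [-1.07739623  0.18468585  0.2268277 ] 8.353042005243109e-05
```

Run:
```python
from h import *
from scipy.spatial.transform import Rotation as Ro
s=bot.observe(); p=bot.grab_frame("wrist")
T=np.eye(4);T[:3,:3]=Ro.from_euler('xyz',s['tool_rot']).as_matrix();T[:3,3]=s['position']
W=np.linalg.inv(T@np.array(p['tool_from_camera'])); p['R']=W[:3,:3];p['t']=W[:3,3]
print(s['position'],s['force'])
for d in bot.spot_point("button_top",p)[:2]: print(d)
r=bot.trace("lock_button",p)
if r:
    m=r[0]['region'];ys,xs=np.nonzero(m);w=onplane(p,np.c_[xs,ys].astype(float),.044)[:,:2]
    print(cent(m),cv2.minAreaRect((w*1000).astype(np.float32)),r[0]['conf'])
# projected tip on plane .044
cv2.imwrite('pics/w1.png',p['img'][:,:,::-1])
```

```text
[0.49003949 0.13571564 0.24208199] [-1.07739623  0.18468585  0.2268277 ]
{'xyz': [0.4885, 0.1219, 0.0412], 'conf': 0.7}
[303.28257093 195.55182397] ((489.2034912109375, 122.12078094482422), (45.747703552246094, 28.084043502807617), 71.23255920410156) 0.71
```

View pics/w1.png

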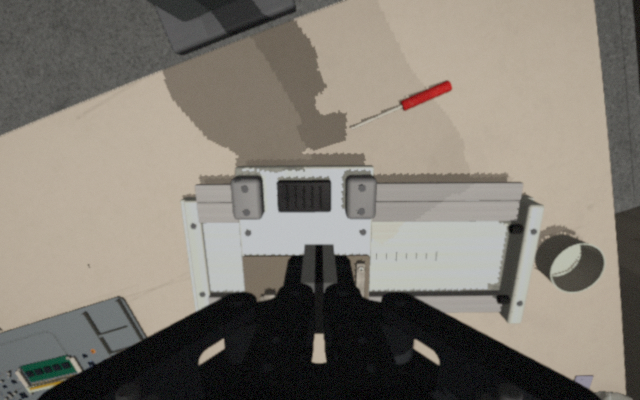

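```bash
python3 -m jog '[[[-2,-2,30,0,0,0,0],[-2,-1,30,0,0,0,0],[0,0,30,0,0,0,0],[0,0,12,0,0,0,0],[0,0,0,0,0,0,0]]]'; python3 -m jog '[[[0,0,0,0,0,0,0],[0,0,0,0,0,0,0]]]'
```

```text
clock: 3.45
position: [0.4931, 0.1333, 0.1416]
tool_rot: [-3.141, -0.001, 2.816]
force: [0.0, -0.1, 0.3]
grip_width: -0.0
finger_force: 0.0
clock: 3.65
position: [0.494, 0.1331, 0.1434]
tool_rot: [3.14, 0.002, 2.815]
force: [0.1, -0.2, 0.5]
grip_width: 0.0
finger_force: 0.0
```

```bash
python3 -m jog '[[[1,-1,8,0,0,0,0],[0,0,4,0,0,0,0],[0,0,4,0,0,0,0],[0,0,0,0,0,0,0]]]'; python3 -m jog '[[[0,0,3,0,0,0,0],[0,0,3,0,0,0,0],[0,0,3,0,0,0,0],[0,0,0,0,0,0,0]]]'
```

```text
clock: 4.05
position: [0.4919, 0.132, 0.1253]
tool_rot: [-3.141, -0.001, 2.815]
force: [-0.4, 1.0, -0.1]
grip_width: 0.0001
finger_force: 0.0
clock: 4.45
position: [0.4922, 0.1321, 0.1166]
tool_rot: [-3.142, -0.0, 2.815]
force: [-1.1, 0.2, 2.0]
grip_width: -0.0002
finger_force: 1.0
```

```bash
python3 -m jog '[[[0,0,2,0,0,0,0],[0,0,2,0,0,0,0],[0,0,1,0,0,0,0],[0,0,0,0,0,0,0],[0,0,0,0,0,0,0]]]'
```

```text
clock: 4.95
position: [0.4921, 0.1321, 0.112]
tool_rot: [3.142, -0.0, 2.815]
force: [-1.4, 0.9, 4.2]
grip_width: 0.0001
finger_force: 2.1
```

```bash
python3 -m jog '[[[0,0,1,0,0,0,0],[0,0,0,0,0,0,0],[0,0,0,0,0,0,0],[0,4,0,0,0,0,0],[0,6,0,0,0,0,0]]]';python3 -m jog '[[[0,8,0,0,0,0,0],[0,8,0,0,0,0,0],[0,8,0,0,0,0,0],[0,8,0,0,0,0,0],[0,0,0,0,0,0,0]]]'
```

```text
clock: 5.45
position: [0.4952, 0.1414, 0.1112]
tool_rot: [-3.141, -0.0, 2.814]
force: [-4.3, -0.3, 13.5]
grip_width: 0.0003
finger_force: 6.6
clock: 5.95
position: [0.5057, 0.1733, 0.1113]
tool_rot: [3.14, 0.0, 2.816]
force: [-4.6, 2.2, 12.3]
grip_width: 0.0
finger_force: 6.4
```

```bash
cat > chk.py <<'E'
from h import *
s=bot.observe(); p=bot.grab_frame("top")
for q in ("button_top","holder","stage"):
    r=bot.spot_point(q,p)
    if r: print(q,np.round(r[0]['xyz'],4),round(r[0]['conf'],2), 'along', round(float(np.dot(np.array(r[0]['xyz'])[:2],[.321,.947])),4))
print(s['clock'],s['position'],s['force'])
E
python3 chk.py
```

```text
holder [0.5965 0.1335 0.0333] 0.78 along 0.3179
stage [ 0.6431  0.3486 -0.0032] 0.64 along 0.5366
5.95 [0.50574467 0.1733052  0.11126111] [-4.61375967  2.18709943 12.2843491 ]
```

```bash
python3 -m jog '[[[0,10,0,0,0,0,0],[0,12,0,0,0,0,0],[0,12,0,0,0,0,0],[0,12,0,0,0,0,0],[0,10,0,0,0,0,0]]]';python3 -m jog '[[[0,6,0,0,0,0,0],[0,4,0,0,0,0,0],[0,4,0,0,0,0,0],[0,0,0,0,0,0,0]]]'; python3 chk.py
```

```text
clock: 6.65
position: [0.5233, 0.2258, 0.1112]
tool_rot: [3.142, -0.001, 2.815]
force: [-6.9, 0.4, 13.5]
grip_width: 0.0
finger_force: 7.0
clock: 7.05
position: [0.5278, 0.2393, 0.1113]
tool_rot: [3.141, -0.001, 2.816]
force: [-6.8, 3.0, 14.1]
grip_width: 0.0
finger_force: 6.8
holder [0.6189 0.1973 0.035 ] 0.89 along 0.3855
7.05 [0.52781257 0.23927444 0.11129774] [-6.77276445  3.03348888 14.1107507 ]
```

```bash
for i in 1; do python3 -m jog '[[[1,4,0,0,0,0,0],[0,4,0,0,0,0,0],[0,4,0,0,0,0,0],[0,0,0,0,0,0,0]]]'; done; python3 chk.py
```

```text
clock: 7.65
position: [0.5314, 0.2506, 0.1113]
tool_rot: [3.141, 0.001, 2.815]
force: [-1.6, 0.9, 9.7]
grip_width: -0.0002
finger_force: 5.1
holder [0.6216 0.2076 0.0351] 0.89 along 0.3961
stage [ 0.5647  0.1458 -0.0036] 0.72 along 0.3193
7.65 [0.53137769 0.25059279 0.111339  ] [-1.55316505  0.89535933  9.65372516]
```

```bash
python3 -m jog '[[[0,3,0,0,0,0,0],[0,3,0,0,0,0,0],[0,0,0,0,0,0,0]]]'; python3 -m jog '[[[0,3,0,0,0,0,0],[0,3,0,0,0,0,0],[0,0,0,0,0,0,0]]]'; python3 chk.py
```

```text
clock: 8.15
position: [0.533, 0.2555, 0.1112]
tool_rot: [-3.141, 0.0, 2.815]
force: [-2.6, -2.3, 13.7]
grip_width: 0.0002
finger_force: 6.2
clock: 8.45
position: [0.5351, 0.2604, 0.1112]
tool_rot: [-3.14, 0.0, 2.814]
force: [-2.6, -5.6, 13.3]
grip_width: -0.0004
finger_force: 6.2
button_top [0.6254 0.2123 0.0311] 0.5 along 0.4018
holder [0.6232 0.216  0.0345] 0.73 along 0.4046
stage [ 5.661e-01  1.490e-01 -3.000e-04] 0.63 along 0.3228
8.45 [0.53509867 0.26038708 0.11118177] [-2.64958074 -5.63747865 13.29350201]
```

```bash
python3 -m jog '[[[0,3,0,0,0,0,0],[0,3,0,0,0,0,0],[0,3,0,0,0,0,0],[0,0,0,0,0,0,0]]]'; python3 chk.py
python3 - <<'E'
from h import *
p=bot.grab_frame("wrist");cv2.imwrite('pics/w2.png',p['img'][:,:,::-1])
p=bot.grab_frame("top");cv2.imwrite('pics/t2.png',cv2.resize(p['img'][130:290,200:450,::-1],None,fx=3.2,fy=3.2,interpolation=cv2.INTER_CUBIC))
E
```

```text
clock: 9.05
position: [0.5372, 0.266, 0.111]
tool_rot: [-3.135, -0.001, 2.812]
force: [-10.0, -22.4, 23.5]
grip_width: -0.0
finger_force: 15.9
holder [0.6227 0.2143 0.0339] 0.58 along 0.4028
stage [ 0.5645  0.1473 -0.0019] 0.91 along 0.3207
9.05 [0.53718454 0.26597894 0.11098392] [ -9.98546645 -22.41351548  23.49571173]
```

View pics/w2.png

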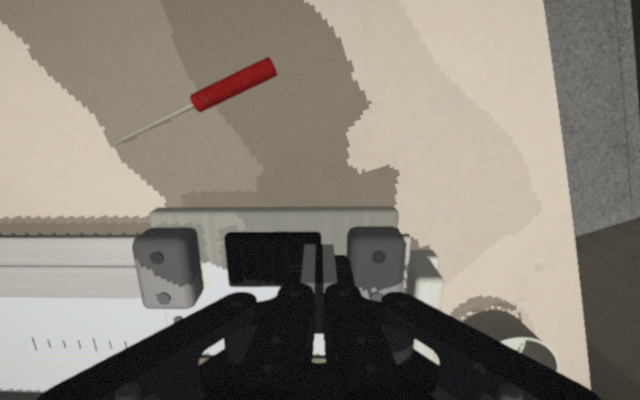

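View pics/t2.png

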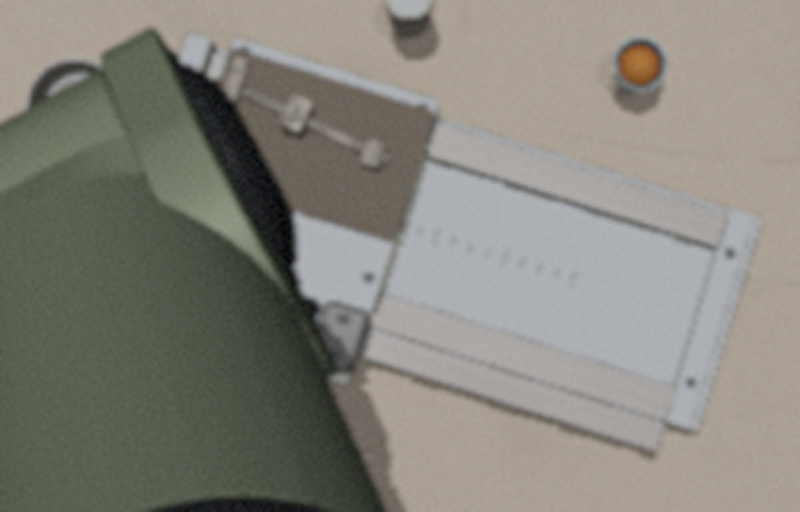

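```bash
python3 -m jog '[[[1,-3,0,0,0,0,0],[0,0,-1,0,0,0,0],[0,0,-2,0,0,0,0],[0,0,-2,0,0,0,0],[0,0,0,0,0,0,0]]]'; python3 -m jog '[[[0,0,-2,0,0,0,0],[0,0,-2,0,0,0,0],[0,0,-3,0,0,0,0],[0,0,-3,0,0,0,0],[0,0,0,0,0,0,0]]]'; python3 chk.py
```

```text
clock: 9.85
position: [0.5359, 0.2666, 0.116]
tool_rot: [-3.141, 0.0, 2.814]
force: [-0.5, -5.3, 4.0]
grip_width: -0.0003
finger_force: 3.1
clock: 10.35
position: [0.536, 0.2675, 0.1264]
tool_rot: [3.141, 0.0, 2.815]
force: [-0.7, -0.2, 0.6]
grip_width: -0.0005
finger_force: 0.0
holder [0.6233 0.2132 0.0348] 0.84 along 0.402
stage [0.5649 0.1479 0.001 ] 0.91 along 0.3214
10.35 [0.53599799 0.26748437 0.12640867] [-0.67655233 -0.24197251  0.62862472]
```

```bash
python3 -m jog '[[[0,0,-20,0,0,0,0],[0,0,-40,0,0,0,0],[0,0,-40,0,0,0,0],[0,0,-30,0,0,0,0],[20,0,0,0,0,0,0]]]'; python3 -m jog '[[[40,10,0,0,0,0,0],[40,20,0,0,0,0,0],[40,30,0,0,0,0,0],[20,40,0,0,0,0,0],[0,0,0,0,0,0,0]]]'; python3 -m jog '[[[0,40,0,0,0,0,0],[0,40,0,0,0,0,0],[0,40,0,0,0,0,0],[0,0,0,0,0,0,0],[0,0,0,0,0,0,0]]]'
python3 - <<'E'
from h import *
p=bot.grab_frame("top");cv2.imwrite('pics/t3.png',cv2.resize(p['img'][130:290,200:450,::-1],None,fx=3.2,fy=3.2,interpolation=cv2.INTER_CUBIC))
q=bot.grab_frame("scene")
for n in ("vial","paste_cup","dish","driver","button_top"):
  for c in (p,q): print(n,[np.round(d['xyz'],3) for d in bot.spot_point(n,c)[:1]])
us=[]
for c in (p,q):
  r=bot.trace("lock_button",c)
  if r:
    ys,xs=np.nonzero(r[0]['region']);us.append(cent(r[0]['region']));print(onplane(c,us[-1],.044))
if len(us)==2: print(tri((p,q),us))
E
```

```text
clock: 11.05
position: [0.5195, 0.2731, 0.2598]
tool_rot: [3.137, 0.005, 2.812]
force: [0.1, 0.1, -0.5]
grip_width: -0.0002
finger_force: 0.0
clock: 11.55
position: [0.4134, 0.4191, 0.2557]
tool_rot: [3.139, -0.002, 2.822]
force: [-0.6, -0.4, -0.4]
grip_width: -0.0
finger_force: 0.0
clock: 12.05
position: [0.4548, 0.527, 0.2549]
tool_rot: [-3.14, -0.0, 2.815]
force: [-0.3, -0.7, -0.5]
grip_width: -0.0003
finger_force: 0.0
vial [array([0.7  , 0.16 , 0.003])]
vial [array([0.695, 0.159, 0.005])]
paste_cup [array([ 0.666,  0.031, -0.003])]
paste_cup [array([ 0.664,  0.034, -0.001])]
dish [array([0.641, 0.345, 0.002])]
dish [array([0.647, 0.348, 0.   ])]
driver [array([ 0.452,  0.229, -0.   ])]
driver [array([0.455, 0.226, 0.002])]
button_top [array([0.533, 0.245, 0.048])]
button_top [array([0.536, 0.248, 0.043])]
[[0.5310342  0.24520401 0.044     ]]
[[0.52738442 0.2408069  0.044     ]]
[0.53132316 0.24595495 0.03701665]
```

View pics/t3.png

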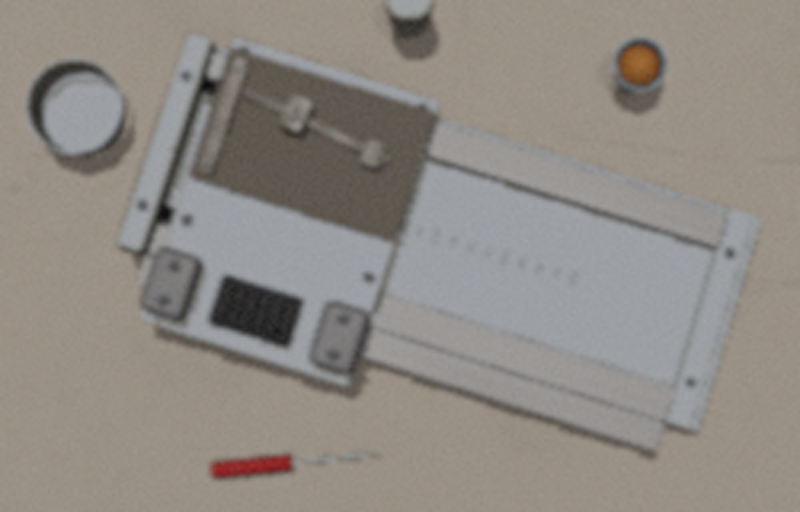

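```bash
python3 -c "
from workcell import bot
print(bot.job_done())"
```

```text
the job is handed in; nothing more can be done
None
```

I held the lock button down, slid the carriage about 130 mm until it stopped hard against the end stop, then let the button up and moved the arm clear. The job is handed in; in the last pictures the carriage is at the bumpers and the loose things are within a few mm of where they were, but no verdict came back.

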